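# File the medicine cartons upright in their bins

### The arm

A 6-joint arm with a two-finger parallel gripper is mounted at the origin on the work surface. World frame = base frame: x ahead of the robot, y to its left, z up, the work surface at z = 0. Lengths are in m, angles in rad, forces in N, time in s.
With the tool pointing down it reaches from about 0.3 to 0.85 m from the base axis. Payload 5.4 kg.
Tool frame: the origin (TCP) lies at the very end of the fingers, on their centre line; the grasp point (between the pads) lies pinch_z behind it (pinch_z is the distance from the TCP to the grasp point, in m); z points along the fingers, y is the line along which they close (so a half turn about z gives the same grasp; the last joint's range is limited). The gripper opens to 85 mm and grips with 20 to 120 N. Pads are 22 mm wide; open, the fingers measure 114 mm over their backs; the gripper's body (76 mm by 85 mm) begins 54 mm behind the grasp point. The pads swing forward as they close: fully open they stand 13 mm farther back than shut.
Start: joints at [0.94, 0.158, 1.597, -0, 1.386, -0.21], TCP at [0.235, 0.525, 0.231] pointing down, gripper open.
Joint ranges: [-2.91, 2.91], [-0.94, 2.29], [0.18, 2.7], [-1.29, 4.43], [0.17, 2.64], [-3, 3]. Speed limits (rad/s): [2.57, 2.57, 3.14, 3.14, 3.14, 3.14].

### API

Orientations are given as a unit quaternion [x, y, z, w].
In Python, from plant import state, read_camera, camera_params, job_done, pinch_z gives the robot as it stands.
- The arm moves only by the tool arm_command, never from a script. Its argument "deltas" is a list of rows, each a list of 2 entries, a list of its own where there are three numbers: the shift along the tool's x, y, z in mm, then the turn, a rotation vector about the tool's x, y, z in degrees. A call has 1 to 12 rows; each row is the pose to reach, as a shift and turn from the pose commanded when the call began, along the tool's axes at that moment; what a row does not reach only later rows make up. A row lasts 1/10 s, in which the tool goes at most 50 mm and 8.59 degrees, less where a joint would pass 70% of its speed; a pose out of reach is approached as far as the arm can. A call with a gripper value outside its range is refused whole. "hand" is the closure in counts, from 0 (fully open) to 255 (shut), set as the call begins (left out, the last holds). The fingers move at their own pace and stop on an object; "force" is the grip in N (left out, the last holds). Time passes only in rows, so rows that repeat a pose let the fingers close. It gives the time, the measured TCP pose, the force, the opening and the grip force at its end, in the units of the state.
- state(): the state, without advancing time (a new reading comes with each control period).
- read_camera(name): name is "scene" or "side" or "wrist"; returns (picture, depth): 480x640x3 uint8, blue, green, red; 480x640 float32, m along the optical axis (not along the pixel's ray), 0 where there is no reading.
- camera_params(name): a dict with "mtx" (3x3 intrinsics, pixels), "D" ([k1, k2, p1, p2, k3] as OpenCV has them; the pictures are not rectified), "world_to_cam" (4x4, takes a point from world to camera coordinates); the wrist camera has in their place "T_tool_cam" (4x4, takes a point from camera to tool coordinates, whose origin is the TCP and whose axes are the flange's). Camera axes: x right, y down, z forward; pixel columns grow to the right and rows downward; lengths in m; the calibration is good to about 2 mm. A picture is of the moment at which its call begins: read the wrist's pose just before it. camera_params takes no time and is no camera call.
- job_done(): hands the job in; it is judged then, once.
The state is a dict: "time": time; "joint_positions": joint angles; "dq": joint speeds; "joint_efforts": joint torques, N m; "eef_pos": TCP position; "ee_rot": TCP orientation; "force": force on the tool from outside, world axes, zero at the start; "wrist_torque": the same for the moment, N m; "opening": finger opening in m; "gripper_force": force on a finger pad.
Only numpy, scipy, OpenCV 4.12 (cv2) and the standard library are available. Lean on these libraries where they do the work, as an engineer would, in place of code of your own. Each camera call takes 0.05 s, during which the arm holds its last target. There are 200 camera calls.

### The job

Put away the four medicine cartons that stand about on the bathroom worktop: file each one in the grey upright bin whose slot suits its thickness, the thinnest carton in the narrowest bin and so on up to the thickest carton in the widest. Each must stand upright on its long edge, all the way down on the floor of its bin, and be let go. Lower them in rather than dropping them, and do not knock over or push aside the two small brown glass bottles standing among them.

Things in the scene. Friction and masses are not known exactly. Their poses are not given: they have to be found in the camera images.
- carton_thin: the thinnest of the four white cardboard medicine cartons (small green cross and grey band on both broad faces): 16 mm thick, 92 mm long, 68 mm high, standing on its long edge on the worktop. Loose, 30 g give or take 30 %. Origin: centre of its underside; x runs across its thickness, y along its length, z up. Either end of it may face either way.
- carton_medium: the second thinnest of the four white cardboard medicine cartons (small green cross and grey band on both broad faces): 29 mm thick, 96 mm long, 72 mm high, standing on its long edge on the worktop. Loose, 60 g give or take 30 %. Origin: centre of its underside; x runs across its thickness, y along its length, z up. Either end of it may face either way.
- carton_thick: the second thickest of the four white cardboard medicine cartons (small green cross and grey band on both broad faces): 42 mm thick, 100 mm long, 76 mm high, standing on its long edge on the worktop. Loose, 100 g give or take 30 %. Origin: centre of its underside; x runs across its thickness, y along its length, z up. Either end of it may face either way.
- carton_thickest: the thickest of the four white cardboard medicine cartons (small green cross and grey band on both broad faces): 55 mm thick, 104 mm long, 80 mm high, standing on its long edge on the worktop. Loose, 150 g give or take 30 %. Origin: centre of its underside; x runs across its thickness, y along its length, z up. Either end of it may face either way.
- bin_narrow: the narrowest of the four open grey plastic upright bins, fixed to the worktop: slot 28 mm wide, 124 mm long inside; floor 4 mm, walls 3 mm thick; long walls 36 mm high, end walls 18 mm, small tab outside the -y end. For the thinnest carton (16 mm). Origin: centre of its underside; x runs across the slot, y along it, z up.
- bin_medium: the second narrowest of the four open grey plastic upright bins, fixed to the worktop: slot 41 mm wide, 124 mm long inside; floor 4 mm, walls 3 mm thick; long walls 36 mm high, end walls 18 mm, small tab outside the -y end. For the second thinnest carton (29 mm). Origin: centre of its underside; x runs across the slot, y along it, z up.
- bin_wide: the second widest of the four open grey plastic upright bins, fixed to the worktop: slot 54 mm wide, 124 mm long inside; floor 4 mm, walls 3 mm thick; long walls 36 mm high, end walls 18 mm, small tab outside the -y end. For the second thickest carton (42 mm). Origin: centre of its underside; x runs across the slot, y along it, z up.
- bin_widest: the widest of the four open grey plastic upright bins, fixed to the worktop: slot 67 mm wide, 124 mm long inside; floor 4 mm, walls 3 mm thick; long walls 36 mm high, end walls 18 mm, small tab outside the -y end. For the thickest carton (55 mm). Origin: centre of its underside; x runs across the slot, y along it, z up.
- bottle_right: small brown glass medicine bottle with black screw cap and white label, 33 mm diameter, 71 mm high, loose, standing among the cartons and bins at the robot's right (-y) side; to be left alone. Origin: centre of its underside, z up.
- bottle_left: small brown glass medicine bottle with black screw cap and white label, 33 mm diameter, 71 mm high, loose, standing among the cartons and bins at the robot's left (+y) side; to be left alone. Origin: centre of its underside, z up.
Mind the look-alikes: they are no part of the job. What is shaped like the bin_widest but blue or turquoise is not meant.

How it is judged:
At the end, for the whole second after the job is handed in: Each carton stands in its own bin (thinnest in the narrowest, and so on in order): its underside within 4 mm of the bin's floor, its centre within 9 mm of the slot's centre across and 18 mm along, upright within 0.12 rad, at rest and released (x of carton_thin in the frame of bin_narrow between -0.009 and 0.009 m and y of carton_thin in the frame of bin_narrow between -0.018 and 0.018 m and z of carton_thin in the frame of bin_narrow between 0 and 0.008 m and angle between each of carton_thin, carton_medium, carton_thick, carton_thickest's own z axis and vertical below 0.12 rad and linear speed of each of carton_thin, carton_medium, carton_thick, carton_thickest below 0.03 m/s and angular speed of each of carton_thin, carton_medium, carton_thick, carton_thickest below 0.5 rad/s and contact force between each of carton_thin, carton_medium, carton_thick, carton_thickest and the fingers below 0.05 N and x of carton_medium in the frame of bin_medium between -0.009 and 0.009 m and y of carton_medium in the frame of bin_medium between -0.018 and 0.018 m and z of carton_medium in the frame of bin_medium between 0 and 0.008 m and x of carton_thick in the frame of bin_wide between -0.009 and 0.009 m and y of carton_thick in the frame of bin_wide between -0.018 and 0.018 m and z of carton_thick in the frame of bin_wide between 0 and 0.008 m and x of carton_thickest in the frame of bin_widest between -0.009 and 0.009 m and y of carton_thickest in the frame of bin_widest between -0.018 and 0.018 m and z of carton_thickest in the frame of bin_widest between 0 and 0.008 m); the robot touches nothing.
It fails at once if a carton is dropped or thrown (moves faster than 0.7 m/s while the fingers do not touch it: a free fall of more than 25 mm) ((contact force between carton_thin and the fingers below 0.01 N and linear speed of carton_thin above 0.7 m/s) or (contact force between carton_medium and the fingers below 0.01 N and linear speed of carton_medium above 0.7 m/s) or (contact force between carton_thick and the fingers below 0.01 N and linear speed of carton_thick above 0.7 m/s) or (contact force between carton_thickest and the fingers below 0.01 N and linear speed of carton_thickest above 0.7 m/s)).
It fails at once if the right glass bottle is knocked over (tilted more than 0.5 rad) or pushed aside (moved more than 30 mm) (angle between bottle_right's own z axis and vertical above 0.5 rad or distance of bottle_right from where it was at the start of the episode above 0.03 m).
It fails at once if the left glass bottle is knocked over (tilted more than 0.5 rad) or pushed aside (moved more than 30 mm) (angle between bottle_left's own z axis and vertical above 0.5 rad or distance of bottle_left from where it was at the start of the episode above 0.03 m).
It also fails if it takes over 96 s, if anything falls off the work surface, if the arm or the gripper's body presses on something with over 40 N, if the wrist force passes 120 N, or if a joint passes its speed limit or range.

## Working session

There is one attempt and no reset: what is moved stays moved. The work goes in short steps, Python scripts to look and compute and a tool call to move; the robot and the scene stay as the last step left them, time stands still between calls to the robot, and variables do not carry over. Pictures are saved under pics/ and viewed, at most 14 in all, crops included, and the job is handed in when it is done.

Besides the shell and the picture viewer there is one more tool, called after "Call:" in YAML: its name, and indented under it one key for each argument. arm_command: Moves the arm, as the interface text tells. Its arguments: {"type":"object","properties":{"deltas":{"type":"array","items":{"type":"array"}},"hand":{"type":"number"},"force":{"type":"number"}},"required":["deltas"]}

```bash
ls; mkdir -p pics; python3 - <<'E'
from plant import *
import cv2,numpy as np
print(state(),pinch_z)
for n in ("scene","side"):
    p,d=read_camera(n); cv2.imwrite(f"pics/{n}0.png",p); np.savez(f"pics/{n}0.npz",p=p,d=d); print(n,camera_params(n))
print(camera_params("wrist"))
E
```

```text
pics
{'time': 0.0, 'joint_positions': array([ 9.39896038e-01,  1.59076239e-01,  1.59826310e+00,  3.58227348e-05,
        1.38620520e+00, -2.10097755e-01]), 'dq': array([-0.00010447, -0.0014323 , -0.00220171, -0.00043617, -0.00048027,
       -0.00024138]), 'joint_efforts': array([ 1.95786502e-03, -3.95992076e+01, -3.31432164e+01, -1.99008073e-04,
        8.18014378e-03, -2.97046176e-05]), 'eef_pos': array([0.23452141, 0.52432739, 0.23028618]), 'ee_rot': array([ 2.08855467e-01,  9.77946032e-01, -8.83736019e-04, -4.14465073e-04]), 'force': array([0.06679561, 0.293158  , 0.3025556 ]), 'wrist_torque': array([-0.02202576, -0.0359323 ,  0.00887601]), 'gripper_force': 0.0, 'opening': 0.08528903931590019} 0.0187
scene {'mtx': array([[539.98428252,   0.        , 324.86089287],
       [  0.        , 539.98428252, 236.04533801],
       [  0.        ,   0.        ,   1.        ]]), 'D': array([-0.15660983,  0.        ,  0.        ,  0.        ,  0.        ]), 'world_to_cam': array([[-0.37937361,  0.92515792,  0.01258874,  0.26991617],
       [ 0.58314177,  0.24964437, -0.77306104, -0.20877486],
 
[... 519 characters left out ...]
-0.7333598 , -0.66650668,  1.36921905],
       [ 0.        ,  0.        ,  0.        ,  1.        ]])}
{'mtx': array([[357.0933633 ,   0.        , 325.91032724],
       [  0.        , 357.0933633 , 240.00513246],
       [  0.        ,   0.        ,   1.        ]]), 'D': array([-0.02225519,  0.        ,  0.        ,  0.        ,  0.        ]), 'T_tool_cam': array([[ 1.02716153e-03, -9.51629941e-01, -3.07244855e-01,
         7.84024517e-02],
       [ 9.99999408e-01,  8.67086676e-04,  6.57505810e-04,
        -7.46215619e-05],
       [-3.59294295e-04, -3.07245348e-01,  9.51630268e-01,
        -1.43461781e-01],
       [ 0.00000000e+00,  0.00000000e+00,  0.00000000e+00,
         1.00000000e+00]])}
```

View pics/scene0.png

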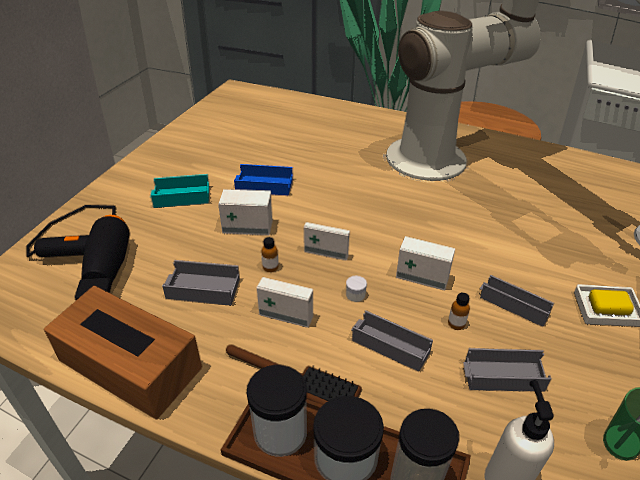

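View pics/side0.png

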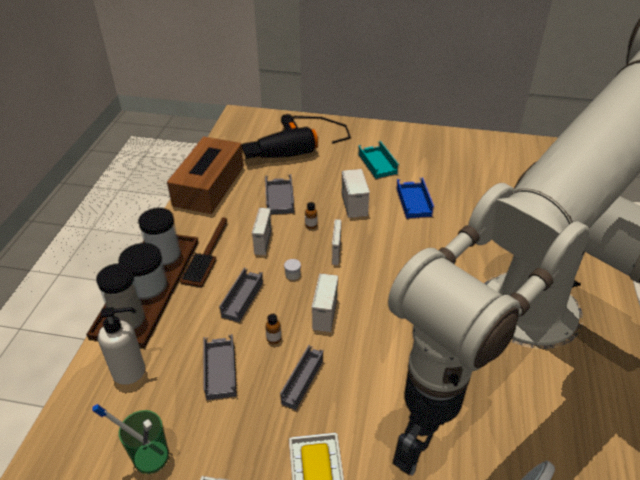

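The scene view shows the cartons at about (246,212), (327,240), (425,262) and (286,302), and the bottles at (270,255) and (459,310). The grey bins are at (202,283), (392,340), (516,300) and (505,370). The side view shows the same layout. Next I'll measure them from the depth clouds.

```bash
cat > h.py <<'E'
import numpy as np,cv2
from plant import *
def cloud(n,p,d,T=None):
    c=camera_params(n); v,u=np.nonzero(d>0)
    q=cv2.undistortPoints(np.stack([u,v],1).astype(np.float64)[:,None],c["mtx"],c["D"])[:,0]
    z=d[v,u]; P=np.c_[q*z[:,None],z,np.ones(len(z))]
    M=np.linalg.inv(c["world_to_cam"]) if T is None else T@c["T_tool_cam"]
    return (P@M.T)[:,:3],p[v,u].astype(int)
E
python3 - <<'E'
from h import *
allP=[];allC=[]
for n in ("scene","side"):
    f=np.load(f"pics/{n}0.npz"); P,C=cloud(n,f["p"],f["d"])
    k=(P[:,0]>.22)&(P[:,0]<.85)&(abs(P[:,1])<.5)
    P,C=P[k],C[k]
    t=abs(P[:,2])<.01; print(n,"table z",np.median(P[t,2]),P[t,2].std())
    g=np.ptp(C,axis=1)<25
    for name,m,gap in (("hi",g&(P[:,2]>.058)&(P[:,2]<.09)&(C.mean(1)>100),9),("bin",g&(P[:,2]>.012)&(P[:,2]<.042)&(C.mean(1)<140),9)):
        im=np.zeros((700,1100),np.uint8); q=P[m]; 
        im[(q[:,0]*1000-200).astype(int).clip(0,699),(q[:,1]*1000+550).astype(int)]=255
        nl,lab=cv2.connectedComponents(cv2.dilate(im,np.ones((gap,gap))))
        l=lab[(q[:,0]*1000-200).astype(int).clip(0,699),(q[:,1]*1000+550).astype(int)]
        for i in range(1,nl):
            s=q[l==i]
            if len(s)<60: continue
            r=cv2.minAreaRect((s[:,:2]*1000).astype(np.float32))
            print(n,name,len(s),np.round(r[0],1),np.round(r[1],1),round(r[2],1),"z",np.round(np.percentile(s[:,2],[5,50,95])*1000))
E
```

```text
scene table z -0.00016853442783915096 0.0021832775067143354
scene hi 725 [ 448.3 -292.2] [ 60.4 103. ] 18.5 z [63. 79. 81.]
scene hi 938 [454.3 104.2] [46.2 99. ] 0.4 z [60. 75. 78.]
scene hi 222 [464.7 -99.7] [21.8 91.6] 4.5 z [59. 66. 69.]
scene hi 588 [ 652.7 -101.4] [30.3 94.4] 4.1 z [60. 72. 74.]
scene bin 272 [405.2 460.5] [ 91.8 106.4] 17.5 z [12. 16. 20.]
scene bin 569 [ 465. -276.] [ 48.8 114.2] 45.7 z [13. 27. 40.]
scene bin 1437 [466.  285.4] [136.2  38.9] 76.6 z [13. 25. 36.]
scene bin 593 [472.8 109. ] [ 33.5 103.6] 18.6 z [14. 27. 41.]
scene bin 485 [471.  -96.9] [17. 89.] 12.2 z [13. 27. 40.]
scene bin 129 [ 554.2 -183.3] [17.8 30.6] 22.5 z [13. 24. 35.]
scene bin 153 [558.6 193.9] [16.6 32. ] 5.9 z [13. 23. 34.]
scene bin 148 [564.5   2.9] [14.7 35. ] 26.5 z [13. 21. 31.]
scene bin 1630 [637.8 291.7] [ 64.3 137.8] 19.5 z [14. 24. 37.]
scene bin 1398 [ 654.5 -282.2] [ 78.2 137.9] 15.9 z [13. 24. 36.]
scene bin 1558 [647.7  93.4] [137.1  50.4] 80.9 z [13. 25. 37.]
scene bin 109 [ 692.5 -444.9] [152.9   7.5] 22.7 z [27. 37. 42.]
scene bin 608 [664.7 -97.3] [30.4 97.2] 20
[... 886 characters left out ...]
9.9 139.5] 18.9 z [14. 23. 40.]
side bin 297 [ 687.9 -449.2] [204.4  26. ] 23.1 z [19. 34. 41.]
side bin 94 [ 643.  -249.8] [69.5 80.7] 17.3 z [13. 20. 40.]
side bin 640 [645.3  95.8] [139.7  50.6] 80.9 z [13. 25. 39.]
side bin 161 [636.3 -90.5] [87.1 26.6] 76.6 z [14. 27. 40.]
side bin 60 [ 668.7 -341.9] [64.7 18.6] 18.9 z [12. 16. 23.]
side bin 97 [718.3 480.3] [47.6 11. ] 42.3 z [15. 29. 41.]
side bin 536 [781.2  52.1] [130.5  58.7] 87.9 z [14. 19. 29.]
side bin 313 [806.1 349.9] [62.7 23.7] 36.2 z [14. 27. 41.]
side bin 184 [835.6 116.4] [59.2 13.3] 69.8 z [14. 28. 41.]
side bin 119 [838.5   7.7] [46.1 13.6] 71.6 z [13. 27. 41.]
side bin 131 [842.1 213.3] [40.6  9.9] 79.4 z [15. 29. 40.]
```

```bash
cat >> h.py <<'E'
from scipy.spatial.transform import Rotation as R
def pose():
    s=state(); T=np.eye(4); T[:3,:3]=R.from_quat(s["ee_rot"]).as_matrix(); T[:3,3]=s["eef_pos"]; return T,s
def go(*tgts):
    """each tgt: x,y,z mm, yaw deg of tool y axis; prints shift mm, turn deg in present tool axes"""
    T,s=pose(); print("t",round(s["time"],2),"pos",np.round(T[:3,3]*1000,1),"yaw",round(np.degrees(np.arctan2(T[1,1],T[0,1])),1),"open",round(s["opening"]*1000,1),"F",np.round(s["force"],1))
    for x,y,z,w in tgts:
        w=np.radians(w); c,si=np.cos(w),np.sin(w)
        G=np.array([[-si,c,0],[c,si,0],[0,0,-1]]).T
        print(np.round(T[:3,:3].T@(np.array([x,y,z])-T[:3,3]*1000),1),np.round(np.degrees(R.from_matrix(T[:3,:3].T@G).as_rotvec()),1))
E
python3 -c "
from h import *
go((530,170,270,0),(530,-170,270,0))"
```

```text
t 0.1 pos [234.6 524.4 230.4] yaw 65.9 open 85.2 F [-0.4 -0.6 -0.3]
[-414.4 -202.9  -39.4] [-0.1  0.  65.9]
[-553.3 -513.2  -38.9] [-0.1  0.  65.9]
```

Call:
arm_command:
  deltas:
    - [[-414,-203,-39],[0,0,66]]
    - [[-414,-203,-39],[0,0,66]]
    - [[-414,-203,-39],[0,0,66]]
    - [[-414,-203,-39],[0,0,66]]
    - [[-414,-203,-39],[0,0,66]]
    - [[-414,-203,-39],[0,0,66]]
    - [[-414,-203,-39],[0,0,66]]
    - [[-414,-203,-39],[0,0,66]]
    - [[-414,-203,-39],[0,0,66]]
    - [[-414,-203,-39],[0,0,66]]
    - [[-414,-203,-39],[0,0,66]]
    - [[-414,-203,-39],[0,0,66]]
  hand: 0
  force: 25

```text
time: 1.3
eef_pos: [0.529, 0.1713, 0.2697]
ee_rot: [0.708, 0.707, -0.0, -0.001]
force: [-0.7, 0.6, 0.2]
opening: 0.0853
gripper_force: 0.0
```

```bash
cat > meas.py <<'E'
from h import *
def look(tag):
    T,s=pose(); p,d=read_camera("wrist"); cv2.imwrite(f"pics/{tag}.png",p)
    P,C=cloud("wrist",p,d,T); k=(P[:,0]>.22)&(P[:,0]<.85)&(abs(P[:,1])<.5); P,C=P[k],C[k]
    t=abs(P[:,2])<.01; print("table z",np.median(P[t,2]),P[t,2].std())
    for name,lo,hi in (("carton",.06,.09),("bin",.028,.042)):
        m=(P[:,2]>lo)&(P[:,2]<hi); q=P[m]
        i,j=(q[:,0]*1000).astype(int),(q[:,1]*1000+600).astype(int)
        im=np.zeros((900,1200),np.uint8); im[i,j]=255
        im=cv2.morphologyEx(im,cv2.MORPH_CLOSE,np.ones((45,45)) if name=="bin" else np.ones((9,9)))
        nl,lab=cv2.connectedComponents(im); l=lab[i,j]
        for n in range(1,nl):
            a=q[l==n]
            if len(a)<80: continue
            r=cv2.minAreaRect((a[:,:2]*1000).astype(np.float32))
            print(name,len(a),np.round(r[0],1),np.round(r[1],1),round(r[2],1),"z",np.round(np.percentile(a[:,2],[5,50,95])*1000))
E
python3 -c "
from meas import *
look('wl'); go((530,-170,270,0))"
```

```text
table z 0.0009348313807869268 0.0017534806421435306
carton 3932 [453.  104.4] [ 41.6 100. ] 1.4 z [68. 77. 78.]
carton 398 [460.6 -73.4] [16.1 42.1] 5.8 z [61. 68. 70.]
carton 405 [547.6 193.4] [21.  20.8] 80.2 z [66. 72. 73.]
carton 997 [649.9 -86.1] [29.1 67.2] 4.8 z [63. 72. 74.]
carton 1467 [796.2 323.6] [21.7 61. ] 15.8 z [61. 73. 86.]
carton 175 [ 814.2 -191.1] [26.2  9.9] 78.4 z [60. 68. 77.]
carton 1465 [838.7 100.2] [77.7 22.2] 89.8 z [62. 74. 88.]
carton 1032 [841.7  -3.3] [60.8 14.6] 87.9 z [62. 75. 88.]
bin 257 [470.2 112.3] [ 36.9 104.9] 23.9 z [29. 35. 41.]
bin 1501 [464.6 289.1] [129.7  35.4] 76.5 z [30. 37. 39.]
bin 192 [462.3 -87.8] [16.2 70.6] 5.9 z [29. 35. 41.]
bin 752 [550.8  -1.2] [38.3 38. ] 42.7 z [30. 35. 36.]
bin 1748 [635.  295.5] [ 61.3 129.8] 19.1 z [29. 37. 39.]
bin 1172 [646.3  97.2] [129.   49.3] 80.8 z [29. 36. 39.]
bin 263 [637.5 -85.9] [77.5 26.7] 72.7 z [29. 35. 41.]
bin 1611 [806.3 101.8] [264.5  94.3] 87.2 z [28. 34. 41.]
bin 751 [802.  325.4] [32.1 67.7] 14.7 z [29. 35. 41.]
bin 311 [ 809.4 -208.8] [63.9 14.8] 72.4 z [29. 35. 41.]
t 1.35 pos [528.7 171.7 269.8] yaw -0.0 open 85.3 F [0.4 0.4 0.9]
[-3.417e+02  1.400e+00 -3.000e-01] [-0.1 -0.  -0. ]
```

View pics/wl.png

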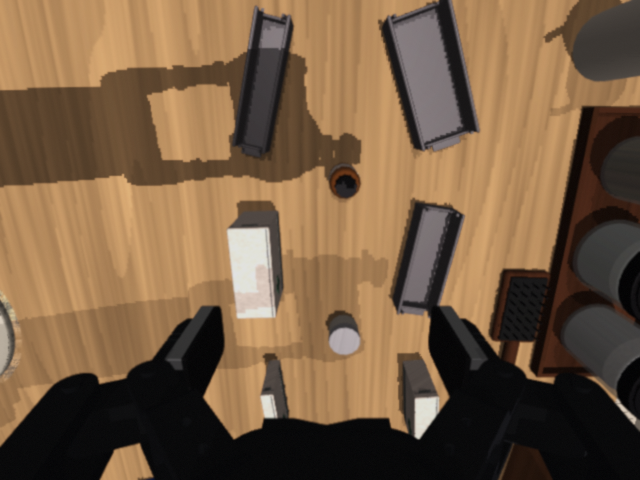

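The wrist view shows the narrow bin (265,80), wide bin (430,75), medium bin (428,258), bottle_left (344,181) and the thick carton (255,268), all measured cleanly. Next is the right side.

Call:
arm_command:
  deltas:
    - [[-342,1,0],[0,0,0]]
    - [[-342,1,0],[0,0,0]]
    - [[-342,1,0],[0,0,0]]
    - [[-342,1,0],[0,0,0]]
    - [[-342,1,0],[0,0,0]]
    - [[-342,1,0],[0,0,0]]
    - [[-342,1,0],[0,0,0]]
    - [[-342,1,0],[0,0,0]]
    - [[-342,1,0],[0,0,0]]
    - [[-342,1,0],[0,0,0]]
    - [[-342,1,0],[0,0,0]]

```text
time: 2.45
eef_pos: [0.5304, -0.1696, 0.2703]
ee_rot: [0.707, 0.707, 0.0, -0.0]
force: [0.1, -0.4, 0.6]
opening: 0.0853
gripper_force: 0.0
```

```bash
python3 -c "
from meas import *
look('wr'); go((447,-290,150,19),(447,-290,42,19))"
```

```text
table z 0.000926060057743705 0.0015301072139945022
carton 5035 [ 446.6 -292.2] [ 56.1 105.1] 19.2 z [66. 81. 82.]
carton 1882 [462.7 -99.3] [16.7 92.6] 6.0 z [65. 69. 70.]
carton 390 [ 543.5 -187.4] [21.5 20.9] 68.7 z [64. 72. 73.]
carton 3713 [ 650.6 -101.9] [30.1 96.2] 4.4 z [66. 73. 74.]
carton 9571 [ 823.7 -282.4] [204.5  57.9] 88.3 z [64. 86. 87.]
bin 748 [ 254.1 -340. ] [  9.2 123.7] 14.9 z [29. 34. 38.]
bin 505 [ 316.3 -304.1] [ 9.1 91.7] 20.8 z [29. 35. 38.]
bin 323 [ 420.8 -453.7] [10.8 75.5] 30.9 z [29. 34. 38.]
bin 443 [ 462.5 -275.2] [ 47.2 115.8] 46.5 z [29. 35. 41.]
bin 190 [470.8 -98.7] [ 1.6 90.8] 5.4 z [29. 35. 41.]
bin 86 [ 543.7 -176.9] [12.1 31.7] 88.5 z [29. 36. 41.]
bin 1510 [550.5  -2.8] [38.3 37.9] 89.9 z [33. 35. 36.]
bin 377 [ 620.  -287.7] [  9.3 130.6] 16.2 z [30. 37. 39.]
bin 351 [ 652.7 -460.4] [76.1  6.4] 25.7 z [29. 35. 41.]
bin 354 [ 636.5 -102.6] [ 1.6 95.5] 4.2 z [29. 35. 41.]
bin 418 [ 680.8 -260.1] [  8.6 109.6] 17.7 z [29. 37. 38.]
bin 213 [799.9   1.2] [33.1 97.3] 75.2 z [28. 30. 32.]
bin 1549 [ 802.  -286.2] [223.9  37.7] 74.9 z [29. 35. 41.]
t 2.5 pos [ 530.4 -169.9  270.4] yaw 0.0 open 85.5 F [-0.3  0.1  0.6]
[-120.1  -83.5  120.4] [  0.  -0. -19.]
[-120.1  -83.5  228.4] [  0.  -0. -19.]
```

View pics/wr.png

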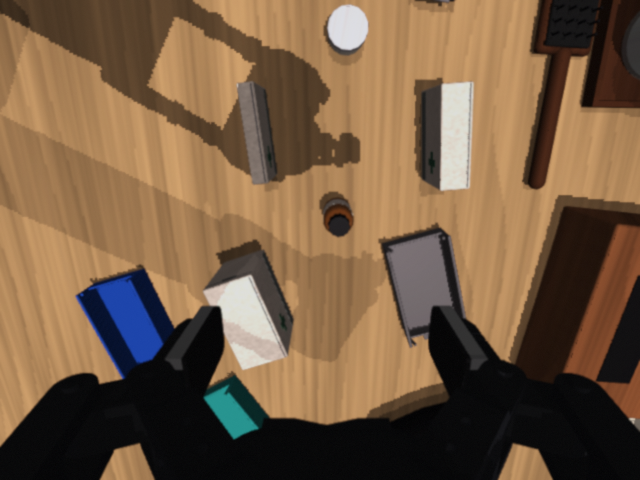

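The wrist view shows the thickest carton (250,320), thin carton (257,133), medium carton (448,135), bottle_right (338,218) and widest bin (425,285). I'll grasp the thickest carton first.

Call:
arm_command:
  deltas:
    - [[-122,-84,120],[0,0,-19.2]]
    - [[-122,-84,120],[0,0,-19.2]]
    - [[-122,-84,120],[0,0,-19.2]]
    - [[-122,-84,120],[0,0,-19.2]]
    - [[-122,-84,120],[0,0,-19.2]]
    - [[-122,-84,120],[0,0,-19.2]]
    - [[-122,-84,150],[0,0,-19.2]]
    - [[-122,-84,180],[0,0,-19.2]]
    - [[-122,-84,210],[0,0,-19.2]]
    - [[-122,-84,232],[0,0,-19.2]]
    - [[-122,-84,232],[0,0,-19.2]]
    - [[-122,-84,232],[0,0,-19.2]]

```text
time: 3.7
eef_pos: [0.4475, -0.2932, 0.0398]
ee_rot: [0.579, 0.815, -0.0, 0.001]
force: [0.8, 0.0, -0.9]
opening: 0.0853
gripper_force: 0.0
```

Call:
arm_command:
  deltas:
    - [[0,0,0],[0,0,0]]
    - [[0,0,0],[0,0,0]]
    - [[0,0,0],[0,0,0]]
    - [[0,0,0],[0,0,0]]
    - [[0,0,0],[0,0,0]]
    - [[0,0,0],[0,0,0]]
    - [[0,0,0],[0,0,0]]
    - [[0,0,0],[0,0,0]]
    - [[0,0,0],[0,0,0]]
    - [[0,0,0],[0,0,0]]
  hand: 255
  force: 25

```text
time: 4.7
eef_pos: [0.4471, -0.2944, 0.0402]
ee_rot: [0.58, 0.815, -0.0, 0.002]
force: [0.4, 1.7, 6.4]
opening: 0.0549
gripper_force: 28.4
```

```bash
python3 -c "
from meas import *
go((447,-292,150,19),(652.5,-278.5,150,16.5))"
```

```text
t 4.7 pos [ 447.1 -294.4   40.2] yaw 19.1 open 54.9 F [0.4 1.7 6.4]
[   2.     0.8 -109.8] [0.1 0.2 0.1]
[ -52.5  199.4 -109.4] [0.1 0.2 2.6]
```

Call:
arm_command:
  deltas:
    - [[0,0,-20],[0,0,0]]
    - [[0,0,-50],[0,0,0]]
    - [[0,0,-90],[0,0,0]]
    - [[0,0,-110],[0,0,0]]
    - [[-18,66,-110],[0,0,1]]
    - [[-35,110,-110],[0,0,2]]
    - [[-46,150,-110],[0,0,2.6]]
    - [[-52,180,-110],[0,0,2.6]]
    - [[-52,195,-110],[0,0,2.6]]
    - [[-52,199,-110],[0,0,2.6]]
    - [[-52,199,-110],[0,0,2.6]]
    - [[-52,199,-110],[0,0,2.6]]

```text
time: 5.9
eef_pos: [0.65, -0.2778, 0.1482]
ee_rot: [0.599, 0.801, -0.0, -0.0]
force: [0.7, 0.5, -1.3]
opening: 0.0549
gripper_force: 28.1
```

```bash
python3 -c "
from meas import *
look('c1')
go((652.5,-279,46,16.5))"
```

```text
table z 0.0008776713216659959 0.0011341970694534209
carton 1461 [ 543.8 -187.4] [21.6 21.8] 4.5 z [63. 72. 73.]
carton 2722 [ 653.6 -137.7] [29.3 25.5] 4.4 z [65. 73. 74.]
carton 1499 [ 806.9 -402.8] [28.2 60.2] 51.2 z [74. 86. 87.]
carton 16708 [ 829.  -255.7] [149.3  53.7] 85.4 z [64. 86. 87.]
bin 1205 [ 428.6 -460.8] [ 6.3 93.3] 31.5 z [29. 33. 38.]
bin 306 [ 553.3 -189.7] [32.6 13.8] 76.8 z [29. 36. 41.]
bin 200 [ 603.  -235.6] [ 8.2 20.4] 0.9 z [30. 37. 39.]
bin 271 [ 646.3 -142.1] [20.5 41.4] 48.0 z [29. 35. 41.]
bin 193 [ 667.  -217.4] [ 8.4 19.4] 19.0 z [31. 37. 39.]
bin 2483 [ 803.3 -266.2] [174.7   4.5] 83.8 z [29. 35. 41.]
t 5.95 pos [ 649.9 -278.   148.4] yaw 16.4 open 55.0 F [ 0.3 -0.5 -2.1]
[ -1.7   2.2 102.4] [-0.  -0.  -0.1]
```

View pics/c1.png

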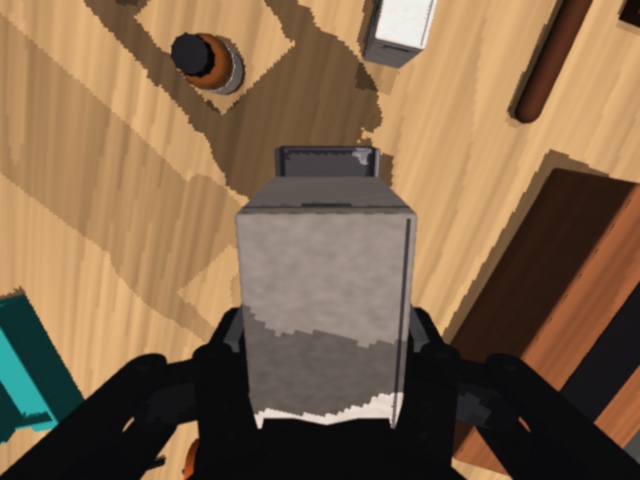

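The view from above the widest bin shows the bin's far end (276–379, 147) centred with the carton (240–415), so they agree to about 1 mm. Lowering.

Call:
arm_command:
  deltas:
    - [[-2,1,30],[0,0,0]]
    - [[-2,1,60],[0,0,0]]
    - [[-2,1,75],[0,0,0]]
    - [[-2,1,85],[0,0,0]]
    - [[-2,1,92],[0,0,0]]
    - [[-2,1,98],[0,0,0]]
    - [[-2,1,101],[0,0,0]]
    - [[-2,1,103],[0,0,0]]
    - [[-2,1,103],[0,0,0]]
    - [[-2,1,103],[0,0,0]]

```text
time: 6.95
eef_pos: [0.6529, -0.2793, 0.0458]
ee_rot: [0.598, 0.801, 0.0, 0.0]
force: [0.3, -0.2, -1.3]
opening: 0.055
gripper_force: 28.0
```

```bash
python3 -c "
from meas import *
go((652.5,-279,150,16.5))"
```

```text
t 6.95 pos [ 652.9 -279.3   45.8] yaw 16.5 open 55.0 F [ 0.3 -0.2 -1.3]
[   0.3   -0.2 -104.2] [ 0.  0. -0.]
```

Call:
arm_command:
  deltas:
    - [[0,0,1],[0,0,0]]
    - [[0,0,2],[0,0,0]]
    - [[0,0,2],[0,0,0]]
    - [[0,0,2],[0,0,0]]

```text
time: 7.35
eef_pos: [0.6529, -0.2792, 0.0442]
ee_rot: [0.598, 0.801, 0.0, 0.0]
force: [-2.8, 2.9, 5.5]
opening: 0.0546
gripper_force: 28.7
```

Call:
arm_command:
  deltas:
    - [[0,0,0],[0,0,0]]
    - [[0,0,0],[0,0,0]]
    - [[0,0,0],[0,0,0]]
    - [[0,0,0],[0,0,0]]
    - [[0,0,0],[0,0,0]]
    - [[0,0,0],[0,0,0]]
    - [[0,0,-20],[0,0,0]]
    - [[0,0,-50],[0,0,0]]
    - [[0,0,-90],[0,0,0]]
    - [[0,0,-105],[0,0,0]]
    - [[0,0,-105],[0,0,0]]
    - [[0,0,-105],[0,0,0]]
  hand: 0

```text
time: 8.55
eef_pos: [0.652, -0.2788, 0.1468]
ee_rot: [0.598, 0.801, -0.0, -0.001]
force: [-0.5, -0.5, -0.6]
opening: 0.0855
gripper_force: 0.0
```

```bash
python3 -c "
from meas import *
look('r1')
go((650.6,-101.9,150,4.4),(650.6,-101.9,39,4.4))"
```

```text
table z 0.000857667905319659 0.0010261249025221967
carton 1501 [ 543.7 -187.3] [21.9 21.8] 8.9 z [63. 72. 73.]
carton 14515 [ 652.4 -277.3] [ 55.3 104.3] 16.4 z [84. 85. 86.]
carton 2555 [ 653.6 -138.8] [29.4 23.4] 6.1 z [65. 73. 74.]
carton 16717 [ 828.5 -253.3] [144.1  52.1] 85.3 z [64. 86. 87.]
carton 789 [ 839.  -396.2] [21.9 33.8] 1.0 z [85. 86. 87.]
bin 1081 [ 428.8 -460.6] [ 5.8 85.9] 30.3 z [29. 33. 38.]
bin 311 [ 553.6 -189.6] [32.8 13.8] 78.2 z [29. 36. 42.]
bin 1466 [ 650.9 -279.1] [ 74.  129.4] 16.2 z [30. 37. 39.]
bin 1490 [ 706.4 -440.6] [205.2  21.1] 28.2 z [29. 36. 41.]
bin 264 [ 647.1 -143.6] [19.7 39.4] 52.0 z [29. 35. 41.]
bin 2196 [ 804.7 -251. ] [143.9   4.1] 83.7 z [29. 35. 41.]
t 8.6 pos [ 651.4 -278.4  145.7] yaw 16.5 open 85.3 F [-0.8  0.1 -0.3]
[169.5  49.3  -4. ] [-0.2 -0.2 12.1]
[169.1  49.6 107. ] [-0.2 -0.2 12.1]
```

View pics/r1.png

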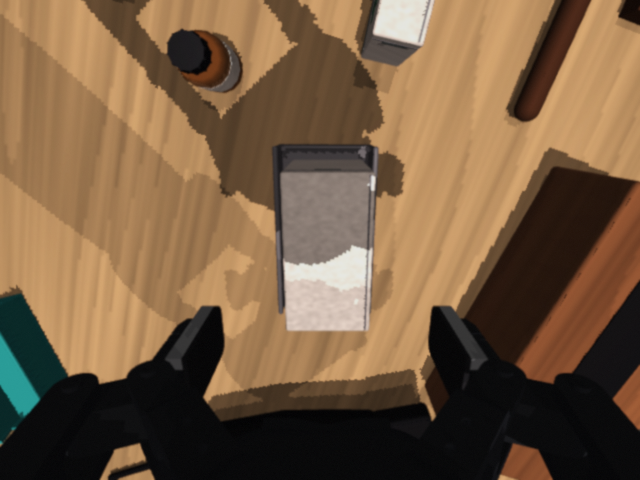

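The thickest carton is seated: centre within 2 mm, top at 85 mm, seen at (325,245) inside the bin walls. Medium carton next.

Call:
arm_command:
  deltas:
    - [[170,50,0],[0,0,12.1]]
    - [[170,50,0],[0,0,12.1]]
    - [[170,50,0],[0,0,12.1]]
    - [[170,50,0],[0,0,12.1]]
    - [[170,50,0],[0,0,12.1]]
    - [[170,50,30],[0,0,12.1]]
    - [[170,50,60],[0,0,12.1]]
    - [[170,50,90],[0,0,12.1]]
    - [[170,50,108],[0,0,12.1]]
    - [[170,50,108],[0,0,12.1]]
    - [[170,50,108],[0,0,12.1]]

```text
time: 9.7
eef_pos: [0.6523, -0.1024, 0.0403]
ee_rot: [0.68, 0.734, -0.0, -0.0]
force: [-1.1, 0.3, 0.8]
opening: 0.0857
gripper_force: 0.0
```

Call:
arm_command:
  deltas:
    - [[0,0,0],[0,0,0]]
    - [[0,0,0],[0,0,0]]
    - [[0,0,0],[0,0,0]]
    - [[0,0,0],[0,0,0]]
    - [[0,0,0],[0,0,0]]
    - [[0,0,0],[0,0,0]]
    - [[0,0,0],[0,0,0]]
    - [[0,0,0],[0,0,0]]
    - [[0,0,0],[0,0,0]]
    - [[0,0,0],[0,0,0]]
  hand: 255

```text
time: 10.7
eef_pos: [0.6526, -0.102, 0.041]
ee_rot: [0.679, 0.734, 0.0, 0.0]
force: [-1.3, 0.8, 5.8]
opening: 0.0285
gripper_force: 33.7
```

```bash
python3 -c "
from meas import *
go((650.6,-101.9,150,4.4),(646.3,97.2,150,-9.2))"
```

```text
t 10.7 pos [ 652.6 -102.    41. ] yaw 4.4 open 28.5 F [-1.3  0.8  5.8]
[   0.2   -1.9 -109. ] [ 0.  0. -0.]
[ 199.1    9.1 -109.1] [ 0.   0.  13.6]
```

Call:
arm_command:
  deltas:
    - [[0,0,-20],[0,0,0]]
    - [[0,0,-50],[0,0,0]]
    - [[0,0,-90],[0,0,0]]
    - [[0,0,-109],[0,0,0]]
    - [[40,2,-109],[0,0,3]]
    - [[85,4,-109],[0,0,7]]
    - [[130,6,-109],[0,0,11]]
    - [[170,8,-109],[0,0,13.6]]
    - [[190,9,-109],[0,0,13.6]]
    - [[199,9,-109],[0,0,13.6]]
    - [[199,9,-109],[0,0,13.6]]
    - [[199,9,-109],[0,0,13.6]]

```text
time: 11.9
eef_pos: [0.646, 0.0961, 0.1489]
ee_rot: [0.762, 0.648, -0.0, 0.0]
force: [0.2, -0.2, -1.0]
opening: 0.0286
gripper_force: 33.0
```

```bash
python3 -c "
from meas import *
look('c2')
go((646.3,97.2,46,-9.2))"
```

```text
table z 0.0009469467906880191 0.001990149945674907
carton 10298 [453.4 103.8] [ 44.5 101.3] 1.7 z [63. 76. 78.]
carton 1319 [548.2 193.2] [21.5 21.7] 48.8 z [63. 72. 73.]
carton 3401 [838.4 100.6] [75.9 22.8] 89.7 z [62. 74. 88.]
carton 2351 [841.7  -3.1] [61.7 14.9] 88.3 z [62. 76. 88.]
carton 826 [842.3 196.7] [ 7.2 36.2] 13.2 z [61. 65. 70.]
bin 1599 [470.5 110.8] [ 37.  107.3] 22.1 z [29. 35. 41.]
bin 1533 [469.7 248.5] [68.3 26.6] 53.3 z [29. 35. 38.]
bin 145 [ 472.6 -118.8] [ 2.7 21.9] 5.3 z [29. 35. 41.]
bin 356 [548.6  11.3] [28.3 11.9] 13.7 z [29. 34. 36.]
bin 369 [557.4 191.7] [32.5 15. ] 79.2 z [29. 36. 41.]
bin 410 [626.5 241.3] [ 9.2 34.4] 20.4 z [32. 37. 39.]
bin 608 [653.2 142.2] [38.3 47.8] 81.1 z [32. 37. 39.]
bin 95 [679.8 243.9] [8.4 5.8] 44.5 z [28. 35. 38.]
bin 3337 [805.8  97.9] [254.2  94. ] 87.8 z [29. 35. 41.]
t 11.95 pos [646.1  95.7 149. ] yaw -9.3 open 28.7 F [ 0.7 -1.4 -0.9]
[  1.5   0.  103. ] [-0.   0.  -0.1]
```

View pics/c2.png

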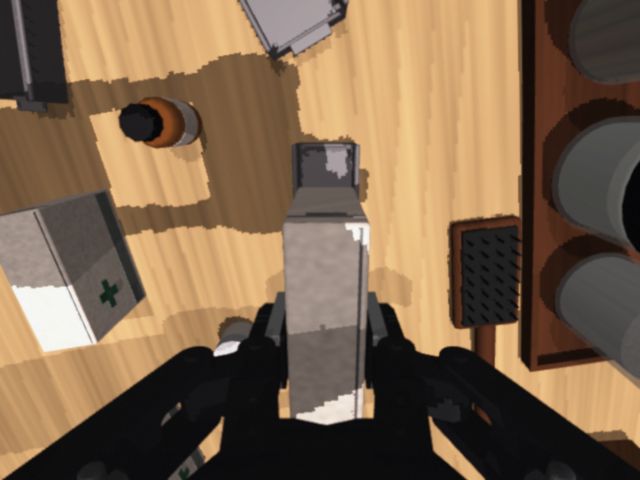

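The medium bin's end (294–359, 143) is centred under the held carton (285–368). Lowering.

Call:
arm_command:
  deltas:
    - [[1,0,30],[0,0,0]]
    - [[1,0,60],[0,0,0]]
    - [[1,0,75],[0,0,0]]
    - [[1,0,85],[0,0,0]]
    - [[1,0,92],[0,0,0]]
    - [[1,0,98],[0,0,0]]
    - [[1,0,101],[0,0,0]]
    - [[1,0,103],[0,0,0]]
    - [[1,0,104],[0,0,0]]
    - [[1,0,104],[0,0,0]]
    - [[1,0,104],[0,0,0]]

```text
time: 13.05
eef_pos: [0.6464, 0.0982, 0.0457]
ee_rot: [0.762, 0.648, 0.0, 0.0]
force: [-0.7, -0.2, -0.2]
opening: 0.0286
gripper_force: 33.0
```

Call:
arm_command:
  deltas:
    - [[0,0,0.5],[0,0,0]]
    - [[0,0,1],[0,0,0]]
    - [[0,0,1.5],[0,0,0]]
    - [[0,0,1.5],[0,0,0]]

```text
time: 13.45
eef_pos: [0.6464, 0.0982, 0.045]
ee_rot: [0.762, 0.648, 0.0, 0.0]
force: [-3.3, 0.3, 5.4]
opening: 0.0289
gripper_force: 33.8
```

Contact. Release and back off.

Call:
arm_command:
  deltas:
    - [[0,0,0],[0,0,0]]
    - [[0,0,0],[0,0,0]]
    - [[0,0,0],[0,0,0]]
    - [[0,0,0],[0,0,0]]
    - [[0,0,0],[0,0,0]]
    - [[0,0,0],[0,0,0]]
    - [[0,0,0],[0,0,0]]
    - [[0,0,-20],[0,0,0]]
    - [[0,0,-50],[0,0,0]]
    - [[0,0,-90],[0,0,0]]
    - [[0,0,-105],[0,0,0]]
    - [[0,0,-105],[0,0,0]]
  hand: 0

```text
time: 14.65
eef_pos: [0.6483, 0.0981, 0.1522]
ee_rot: [0.762, 0.648, 0.002, 0.002]
force: [-0.3, 0.2, 0.6]
opening: 0.085
gripper_force: 0.0
```

```bash
python3 -c "
from meas import *
look('r2')
go((453.2,104.2,150,1.4),(453.2,104.2,39,1.4))"
```

```text
table z 0.0009283838759683305 0.0019347156331191266
carton 10049 [453.4 104.1] [ 44.3 100.4] 1.3 z [64. 76. 78.]
carton 662 [460.  -70.4] [16.7 35.8] 4.7 z [64. 68. 70.]
carton 1273 [548.2 193. ] [21.7 21.8] 49.7 z [63. 71. 73.]
carton 6242 [646.6  98.9] [96.  29.1] 80.8 z [76. 77. 78.]
carton 3591 [838.7 100.1] [22.4 77.1] 0.1 z [62. 75. 89.]
carton 2295 [841.5  -2.7] [60.7 13.9] 87.0 z [62. 76. 89.]
carton 1644 [842.4 198.2] [ 7.7 40.1] 11.3 z [61. 69. 78.]
bin 1596 [470.5 111.4] [ 37.5 107.1] 22.9 z [29. 35. 41.]
bin 1548 [461.  256.8] [66.5 28.9] 75.1 z [29. 34. 38.]
bin 1257 [555.  -4.] [39.8 31. ] 61.8 z [30. 35. 36.]
bin 375 [558.1 192.5] [32.5 13.6] 85.6 z [29. 36. 41.]
bin 1877 [645.9  96.8] [130.   47.9] 80.9 z [30. 37. 39.]
bin 431 [625.5 243. ] [ 9.  37.8] 21.8 z [33. 37. 39.]
bin 142 [680.4 245.3] [10.5  7.7] 67.0 z [29. 36. 38.]
bin 3227 [805.2  99.9] [257.1  94.1] 88.2 z [29. 34. 41.]
bin 282 [ 816.2 -184.8] [24.1 11.7] 40.3 z [29. 34. 41.]
t 14.7 pos [646.7  98.2 149.4] yaw -9.2 open 85.5 F [ 0.  -0.4  0. ]
[ -25.  -191.9   -1. ] [  0.1  -0.  -10.6]
[ -25.  -192.1  110. ] [  0.1  -0.  -10.6]
```

Call:
arm_command:
  deltas:
    - [[-25,-192,0],[0,0,-10.6]]
    - [[-25,-192,0],[0,0,-10.6]]
    - [[-25,-192,0],[0,0,-10.6]]
    - [[-25,-192,0],[0,0,-10.6]]
    - [[-25,-192,0],[0,0,-10.6]]
    - [[-25,-192,0],[0,0,-10.6]]
    - [[-25,-192,30],[0,0,-10.6]]
    - [[-25,-192,60],[0,0,-10.6]]
    - [[-25,-192,90],[0,0,-10.6]]
    - [[-25,-192,110],[0,0,-10.6]]
    - [[-25,-192,110],[0,0,-10.6]]
    - [[-25,-192,110],[0,0,-10.6]]

```text
time: 15.9
eef_pos: [0.4535, 0.1041, 0.0387]
ee_rot: [0.699, 0.716, -0.0, -0.0]
force: [0.4, -0.0, 0.9]
opening: 0.0853
gripper_force: 0.0
```

Call:
arm_command:
  deltas:
    - [[0,0,0],[0,0,0]]
    - [[0,0,0],[0,0,0]]
    - [[0,0,0],[0,0,0]]
    - [[0,0,0],[0,0,0]]
    - [[0,0,0],[0,0,0]]
    - [[0,0,0],[0,0,0]]
    - [[0,0,0],[0,0,0]]
    - [[0,0,0],[0,0,0]]
    - [[0,0,0],[0,0,0]]
    - [[0,0,0],[0,0,0]]
  hand: 255

```text
time: 16.9
eef_pos: [0.4536, 0.1042, 0.0398]
ee_rot: [0.698, 0.716, 0.001, 0.001]
force: [0.7, 0.5, 6.2]
opening: 0.0415
gripper_force: 26.5
```

```bash
python3 -c "
from meas import *
go((453.2,104.2,170,1.4),(635,295.5,170,19.1))"
```

```text
t 16.9 pos [453.6 104.2  39.8] yaw 1.4 open 41.5 F [0.7 0.5 6.2]
[-0.000e+00 -1.000e-01 -1.302e+02] [ 0.1  0.  -0. ]
[ 186.8  186.3 -129.9] [  0.1   0.  -17.7]
```

Call:
arm_command:
  deltas:
    - [[0,0,-20],[0,0,0]]
    - [[0,0,-50],[0,0,0]]
    - [[0,0,-90],[0,0,0]]
    - [[0,0,-130],[0,0,0]]
    - [[20,20,-130],[0,0,-2]]
    - [[50,50,-130],[0,0,-6]]
    - [[85,85,-130],[0,0,-10]]
    - [[120,120,-130],[0,0,-14]]
    - [[150,150,-130],[0,0,-17.7]]
    - [[175,175,-130],[0,0,-17.7]]
    - [[187,186,-130],[0,0,-17.7]]
    - [[187,186,-130],[0,0,-17.7]]

```text
time: 18.1
eef_pos: [0.6343, 0.2971, 0.1675]
ee_rot: [0.579, 0.815, -0.0, -0.0]
force: [-0.6, -0.3, -0.6]
opening: 0.0418
gripper_force: 26.1
```

Call:
arm_command:
  deltas:
    - [[0,0,10],[0,0,0]]
    - [[0,0,20],[0,0,0]]
    - [[0,0,20],[0,0,0]]

```text
time: 18.4
eef_pos: [0.6319, 0.2944, 0.1457]
ee_rot: [0.58, 0.814, -0.002, -0.002]
force: [-0.7, -0.7, -0.3]
opening: 0.0418
gripper_force: 26.1
```

```bash
python3 -c "
from meas import *
look('c3')
go((635,295.5,46,19.1))"
```

```text
table z 0.0008857059820683577 0.0012923471003704827
carton 825 [547.8 195. ] [21.9 19.6] 18.0 z [61. 71. 73.]
carton 1049 [705.7 467.1] [38.3  7.3] 8.5 z [61. 74. 88.]
carton 3317 [799.6 334.6] [66.7 28.3] 78.0 z [62. 76. 89.]
bin 3827 [464.4 289.2] [130.7  36.1] 76.1 z [29. 36. 38.]
bin 428 [551.3 203.4] [14.5 32.8] 71.7 z [29. 35. 41.]
bin 149 [563.  10.] [13.3 15.5] 87.7 z [29. 33. 35.]
bin 256 [593.5 335.8] [ 9.  26.3] 18.5 z [31. 37. 39.]
bin 317 [644.7 349.7] [ 8.9 34.5] 23.9 z [29. 37. 39.]
bin 534 [699.7 470. ] [ 9.3 43.3] 89.5 z [29. 35. 41.]
bin 984 [799.7 334.1] [65.7 27.4] 79.4 z [29. 35. 41.]
bin 338 [835.9 122.2] [29.8  5.5] 60.9 z [29. 35. 41.]
bin 87 [847.9 227.9] [7.1 3. ] 50.9 z [29. 34. 40.]
t 18.45 pos [632.5 294.6 146.9] yaw 19.0 open 41.6 F [-0.6  0.7 -1.7]
[ -0.    3.  100.9] [-0.2 -0.  -0.1]
```

View pics/c3.png

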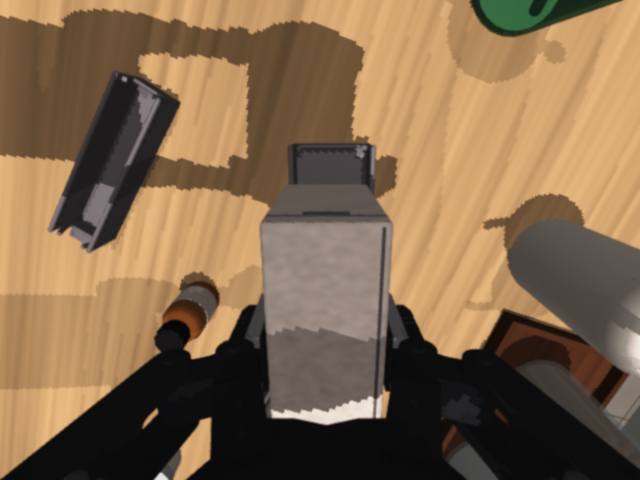

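The wide bin's end (290–374, mid 332) sits about 3 mm to tool +y of the carton (mid 326), which agrees with the computed 3 mm. I'll correct that and lower.

Call:
arm_command:
  deltas:
    - [[0,3,25],[0,0,0]]
    - [[0,3,55],[0,0,0]]
    - [[0,3,70],[0,0,0]]
    - [[0,3,82],[0,0,0]]
    - [[0,3,90],[0,0,0]]
    - [[0,3,95],[0,0,0]]
    - [[0,3,98],[0,0,0]]
    - [[0,3,100],[0,0,0]]
    - [[0,3,101],[0,0,0]]
    - [[0,3,101],[0,0,0]]
    - [[0,3,101],[0,0,0]]

```text
time: 19.55
eef_pos: [0.6371, 0.2968, 0.0482]
ee_rot: [0.58, 0.815, 0.0, 0.0]
force: [0.1, 0.5, -0.6]
opening: 0.0417
gripper_force: 26.0
```

Call:
arm_command:
  deltas:
    - [[0,-2,1],[0,0,0]]
    - [[0,-2,2],[0,0,0]]
    - [[0,-2,3],[0,0,0]]
    - [[0,-2,4],[0,0,0]]
    - [[0,-2,4.5],[0,0,0]]
    - [[0,-2,4.5],[0,0,0]]

```text
time: 20.15
eef_pos: [0.6351, 0.2961, 0.0439]
ee_rot: [0.58, 0.815, 0.0, 0.0]
force: [-3.1, -0.4, 3.9]
opening: 0.042
gripper_force: 26.4
```

Call:
arm_command:
  deltas:
    - [[0,0,0],[0,0,0]]
    - [[0,0,0],[0,0,0]]
    - [[0,0,0],[0,0,0]]
    - [[0,0,0],[0,0,0]]
    - [[0,0,0],[0,0,0]]
    - [[0,0,0],[0,0,0]]
    - [[0,0,0],[0,0,0]]
    - [[0,0,-20],[0,0,0]]
    - [[0,0,-50],[0,0,0]]
    - [[0,0,-90],[0,0,0]]
    - [[0,0,-125],[0,0,0]]
    - [[0,0,-125],[0,0,0]]
  hand: 0

```text
time: 21.35
eef_pos: [0.6387, 0.2971, 0.1762]
ee_rot: [0.58, 0.815, 0.005, 0.004]
force: [0.5, 0.4, 1.0]
opening: 0.0854
gripper_force: 0.0
```

```bash
python3 -c "
from meas import *
look('r3')
go((462.5,-98.5,170,5.8))"
```

```text
table z 0.000880356428280743 0.0012319844307771106
carton 622 [547.3 195. ] [22.4 18.9] 48.8 z [62. 71. 73.]
carton 8188 [635.  296.1] [ 42.1 100.1] 19.1 z [80. 81. 82.]
carton 1122 [650.  118.8] [58.9 29.3] 80.1 z [61. 74. 78.]
carton 1195 [699.6 468.5] [10.4 48.2] 88.7 z [62. 76. 89.]
carton 252 [729.2 485.4] [17.6  2.9] 68.4 z [61. 74. 88.]
carton 2229 [799.6 334.1] [65.7 27.9] 78.6 z [62. 76. 89.]
bin 3084 [464.4 289.1] [131.1  36. ] 76.1 z [29. 36. 38.]
bin 202 [539.5  -8.7] [11.9 32.3] 27.6 z [34. 35. 36.]
bin 327 [551.2 204.1] [13.6 32.6] 73.8 z [29. 35. 41.]
bin 1669 [634.9 295.7] [ 61.  129.3] 19.2 z [31. 37. 39.]
bin 1208 [647.9 106.8] [112.2  48. ] 80.4 z [29. 37. 40.]
bin 478 [696.4 472.5] [12.8 51.1] 81.6 z [29. 35. 41.]
bin 671 [799.2 334.4] [65.6 27. ] 77.9 z [29. 35. 41.]
t 21.4 pos [637.2 296.6 172.7] yaw 19.1 open 85.1 F [ 0.1 -0.2 -0. ]
[-316.3 -294.4    0.6] [ 0.4 -0.  13.3]
```

The thick carton is placed, centred to within 1 mm. The thin carton is last.

Call:
arm_command:
  deltas:
    - [[-316,-294,0],[0,0,13.3]]
    - [[-316,-294,0],[0,0,13.3]]
    - [[-316,-294,0],[0,0,13.3]]
    - [[-316,-294,0],[0,0,13.3]]
    - [[-316,-294,0],[0,0,13.3]]
    - [[-316,-294,0],[0,0,13.3]]
    - [[-316,-294,0],[0,0,13.3]]
    - [[-316,-294,0],[0,0,13.3]]
    - [[-316,-294,0],[0,0,13.3]]
    - [[-316,-294,0],[0,0,13.3]]
    - [[-316,-294,0],[0,0,13.3]]
    - [[-316,-294,0],[0,0,13.3]]

```text
time: 22.6
eef_pos: [0.4604, -0.0978, 0.1676]
ee_rot: [0.67, 0.742, 0.0, -0.001]
force: [-1.1, 0.2, -0.1]
opening: 0.0854
gripper_force: 0.0
```

```bash
python3 -c "
from meas import *
go((462.5,-98.5,39,5.8))
look('t')"|head -8
```

```text
t 22.6 pos [460.4 -97.8 167.6] yaw 5.8 open 85.4 F [-1.1  0.2 -0.1]
[ -1.    2.2 128.6] [-0.1 -0.1  0. ]
table z 0.000896107416788583 0.0009294253943092402
carton 2741 [462.  -98.8] [16.  91.1] 5.9 z [68. 69. 70.]
carton 700 [ 543.  -186.6] [21.2 22. ] 6.6 z [61. 72. 73.]
carton 1075 [631.3  57.7] [16.4 31.6] 37.4 z [61. 70. 77.]
carton 1308 [ 653.3 -272.3] [46.6 40.9] 2.0 z [84. 85. 86.]
bin 253 [ 268.4 -385.8] [ 7.1 39. ] 23.7 z [28. 33. 38.]
```

Call:
arm_command:
  deltas:
    - [[-1,1,30],[0,0,0]]
    - [[-1,1,65],[0,0,0]]
    - [[-1,1,95],[0,0,0]]
    - [[-1,1,115],[0,0,0]]
    - [[-1,1,128],[0,0,0]]
    - [[-1,1,128],[0,0,0]]
    - [[-1,1,128],[0,0,0]]

```text
time: 23.35
eef_pos: [0.4623, -0.0995, 0.0409]
ee_rot: [0.67, 0.742, 0.0, 0.0]
force: [1.2, 0.3, -0.1]
opening: 0.0852
gripper_force: 0.0
```

Call:
arm_command:
  deltas:
    - [[0,0,0],[0,0,0]]
    - [[0,0,0],[0,0,0]]
    - [[0,0,0],[0,0,0]]
    - [[0,0,0],[0,0,0]]
    - [[0,0,0],[0,0,0]]
    - [[0,0,0],[0,0,0]]
    - [[0,0,0],[0,0,0]]
    - [[0,0,0],[0,0,0]]
    - [[0,0,0],[0,0,0]]
    - [[0,0,0],[0,0,0]]
    - [[0,0,0],[0,0,0]]
  hand: 255

```text
time: 24.45
eef_pos: [0.4618, -0.0998, 0.0406]
ee_rot: [0.67, 0.742, 0.0, 0.0]
force: [-0.0, -0.3, 4.8]
opening: 0.0159
gripper_force: 29.1
```

```bash
python3 -c "
from meas import *
go((464.5,289.1,150,-13.6))"
```

```text
t 24.45 pos [461.8 -99.8  40.6] yaw 5.8 open 15.9 F [-0.  -0.3  4.8]
[ 386.6   41.9 -109.5] [ 0.   0.  19.4]
```

Call:
arm_command:
  deltas:
    - [[0,0,-20],[0,0,0]]
    - [[0,0,-50],[0,0,0]]
    - [[0,0,-90],[0,0,0]]
    - [[0,0,-110],[0,0,0]]
    - [[40,4,-110],[0,0,2]]
    - [[85,9,-110],[0,0,6]]
    - [[130,14,-110],[0,0,10]]
    - [[175,19,-110],[0,0,14]]
    - [[220,24,-110],[0,0,17]]
    - [[265,29,-110],[0,0,19.4]]
    - [[310,34,-110],[0,0,19.4]]
    - [[350,38,-110],[0,0,19.4]]

```text
time: 25.65
eef_pos: [0.4631, 0.2545, 0.1495]
ee_rot: [0.786, 0.619, -0.001, -0.0]
force: [0.5, -1.1, -0.6]
opening: 0.0156
gripper_force: 28.3
```

```bash
python3 -c "
from meas import *
go((464.5,289.1,150,-13.6))"
```

```text
t 25.65 pos [463.1 254.5 149.5] yaw -13.6 open 15.6 F [ 0.5 -1.1 -0.6]
[34.  -6.8 -0.5] [-0.1  0.   0. ]
```

Call:
arm_command:
  deltas:
    - [[20,-4,0],[0,0,0]]
    - [[34,-7,0],[0,0,0]]
    - [[34,-7,0],[0,0,0]]
    - [[34,-7,0],[0,0,0]]
    - [[34,-7,0],[0,0,0]]

```text
time: 26.15
eef_pos: [0.4654, 0.2859, 0.1501]
ee_rot: [0.786, 0.618, -0.0, 0.0]
force: [0.9, 1.2, -0.8]
opening: 0.0153
gripper_force: 28.3
```

```bash
python3 -c "
from meas import *
look('c4')
go((464.5,289.1,46,-13.6))"
```

```text
table z 0.0009112618631414438 0.0015493850682217329
carton 863 [548. 194.] [21.9 21.6] 47.4 z [62. 72. 73.]
carton 13833 [634.7 296.4] [ 43.5 101.3] 18.9 z [65. 81. 82.]
carton 4533 [647.4 105. ] [87.  31.4] 80.3 z [63. 77. 78.]
bin 3892 [400.8 443.9] [37.1 64.1] 75.6 z [30. 32. 34.]
bin 1019 [466.  297.2] [114.   34.8] 76.2 z [35. 37. 39.]
bin 409 [545.2 202. ] [33.5 17.5] 20.6 z [29. 36. 41.]
bin 3315 [635.2 296.2] [ 62.8 130.6] 19.0 z [29. 36. 40.]
bin 2447 [648.7 112.9] [101.3  49.5] 80.4 z [29. 35. 41.]
t 26.2 pos [465.4 285.9 150.2] yaw -13.7 open 15.4 F [ 0.6  0.5 -0.6]
[  2.9  -1.6 104.2] [-0.   0.  -0.1]
```

View pics/c4.png

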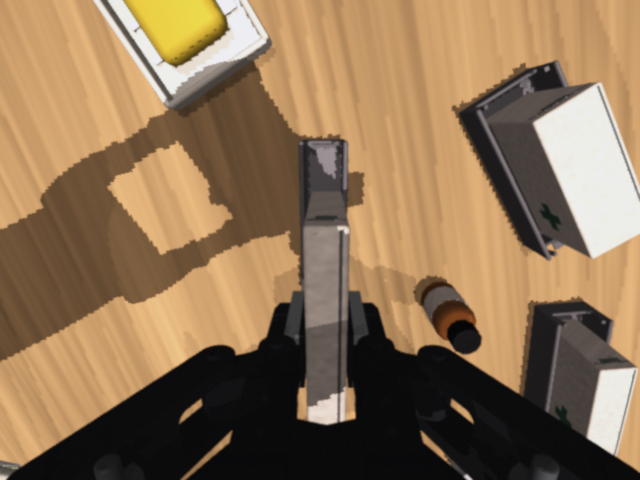

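The narrow bin's end (301–347, mid 324) is lined up with the carton (mid 326), so I'll shift -1.5 mm and lower.

Call:
arm_command:
  deltas:
    - [[2,-1.5,30],[0,0,0]]
    - [[2,-1.5,55],[0,0,0]]
    - [[2,-1.5,72],[0,0,0]]
    - [[2,-1.5,84],[0,0,0]]
    - [[2,-1.5,92],[0,0,0]]
    - [[2,-1.5,97],[0,0,0]]
    - [[2,-1.5,100],[0,0,0]]
    - [[2,-1.5,102],[0,0,0]]
    - [[2,-1.5,104],[0,0,0]]
    - [[2,-1.5,104],[0,0,0]]
    - [[2,-1.5,104],[0,0,0]]

```text
time: 27.3
eef_pos: [0.4644, 0.2895, 0.0465]
ee_rot: [0.786, 0.618, 0.0, 0.0]
force: [-0.2, 0.1, -0.3]
opening: 0.0157
gripper_force: 28.3
```

Call:
arm_command:
  deltas:
    - [[0,0,0.7],[0,0,0]]
    - [[0,0,1.4],[0,0,0]]
    - [[0,0,2],[0,0,0]]
    - [[0,0,2.2],[0,0,0]]
    - [[0,0,2.2],[0,0,0]]

```text
time: 27.8
eef_pos: [0.4645, 0.2894, 0.0446]
ee_rot: [0.786, 0.618, 0.0, 0.0]
force: [-1.1, -0.9, 5.0]
opening: 0.0154
gripper_force: 29.1
```

Call:
arm_command:
  deltas:
    - [[0,0,0],[0,0,0]]
    - [[0,0,0],[0,0,0]]
    - [[0,0,0],[0,0,0]]
    - [[0,0,0],[0,0,0]]
    - [[0,0,0],[0,0,0]]
    - [[0,0,0],[0,0,0]]
    - [[0,0,0],[0,0,0]]
    - [[0,0,-20],[0,0,0]]
    - [[0,0,-50],[0,0,0]]
    - [[0,0,-90],[0,0,0]]
    - [[0,0,-125],[0,0,0]]
    - [[0,0,-125],[0,0,0]]
  hand: 0

```text
time: 29.0
eef_pos: [0.4679, 0.2907, 0.1753]
ee_rot: [0.786, 0.618, 0.005, 0.002]
force: [0.9, 0.5, 0.9]
opening: 0.0857
gripper_force: 0.0
```

```bash
python3 -c "
from meas import *
look('r4')
p,d=read_camera('scene'); cv2.imwrite('pics/end.png',p)"
```

```text
table z 0.0008892879342932702 0.001501550800769646
carton 2665 [464.7 290.2] [91.7 15.9] 76.0 z [71. 73. 74.]
carton 10924 [635. 296.] [ 43.2 101.8] 18.8 z [66. 81. 82.]
carton 1520 [652.  130.8] [34.2 31.4] 83.1 z [62. 76. 78.]
bin 4830 [402.8 461.6] [49.8 62.2] 18.0 z [30. 32. 34.]
bin 1543 [464.  289.6] [129.6  34.9] 76.3 z [35. 37. 39.]
bin 314 [545.  202.3] [33.4 17.8] 20.7 z [29. 36. 41.]
bin 2450 [634.7 296.1] [ 61.2 130.5] 18.9 z [29. 36. 41.]
bin 1595 [649.9 124.4] [76.6 49.3] 80.3 z [29. 35. 41.]
```

View pics/end.png

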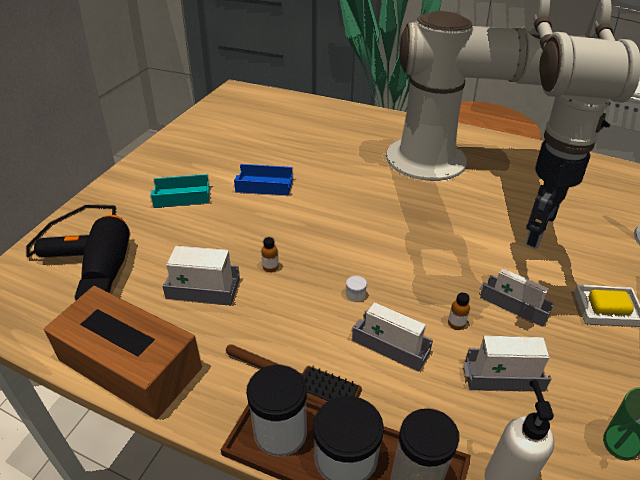

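All four cartons stand upright in their bins, at (200,272), (392,330), (515,295) and (510,360), with both bottles upright and the gripper clear. I'm handing the job in.

```bash
python3 -c "
from plant import *
print(job_done())"
```

```text
the job is handed in; nothing more can be done
None
```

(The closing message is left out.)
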